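Size three stone-set rings on a grooved ring mandrel

ROBOT

A 6-joint arm with a two-finger parallel gripper is mounted at the origin on a cart in front of the work surface, level with it; the furniture and walls round the work are solid. World frame = base frame: x ahead of the robot, y to its left, z up, the work surface at z = 0. Lengths are in m, angles in rad, forces in N, time in s.
With the tool pointing down it reaches from about 0.375 to 0.975 m from the base axis. Payload 3.8 kg.
Tool frame: the origin (TCP) lies between the finger pads; the fingertips stand 17 mm ahead of it and the grasp point (between the pads) lies 2 mm behind it; z points along the fingers, y is the line along which they close (so a half turn about z gives the same grasp; the last joint's range is limited). The gripper opens to 85 mm and grips with 20 to 120 N. Pads are 22 mm wide; open, the fingers measure 114 mm over their backs; the gripper's body (76 mm by 85 mm) begins 54 mm behind the grasp point. The pads swing forward as they close: fully open they stand 13 mm farther back than shut.
Start: joints at [-1.204, 0.264, 1.604, -0, 1.274, -0.037], TCP at [0.265, -0.621, 0.248] pointing down, gripper open.
Joint ranges: [-2.63, 2.63], [-0.94, 2.18], [0.31, 2.57], [-1.31, 4.45], [0, 2.66], [-2.55, 2.55]. Speed limits (rad/s): [2.57, 2.57, 3.14, 3.14, 3.14, 3.14].

INTERFACE

Orientations are given as a rotation vector (axis times angle).
In Python, from workcell import bot gives the robot as it stands.
- The arm moves only by the tool play_rows, never from a script. Its argument "steps" is one flat list of numbers, 4 for each row, row after row: the shift along the tool's x, y, z in m, then the turn about the tool's z in rad. A call has 1 to 10 rows; each row is the pose to reach, as a shift and turn from the pose commanded when the call began, along the tool's axes at that moment; what a row does not reach only later rows make up. A row lasts 1/8 s, in which the tool goes at most 62.5 mm and 10.7 degrees, less where a joint would pass 70% of its speed; a pose out of reach is approached as far as the arm can. A call with a gripper value outside its range is refused whole. "jaw" is the closure in counts, from 0 (fully open) to 255 (shut), set as the call begins (left out, the last holds). The fingers move at their own pace and stop on an object; "grip_force" is the grip in N (left out, the last holds). Time passes only in rows, so rows that repeat a pose let the fingers close. It gives the time, the measured TCP pose, the force, the opening and the grip force at its end, in the units of the state.
- bot.read_state(): the state, without advancing time (a new reading comes with each control period).
- bot.read_camera(name): name is "side" or "top"; returns a dict with "pixels" (420x560x3 uint8, blue, green, red), "mtx" (3x3 intrinsics, pixels), "R" (3x3) and "t" (3): a world point X has camera coordinates R X + t. Camera axes: x right, y down, z forward; pixel columns grow to the right and rows downward; lengths in m; the calibration is good to about 2 mm. A picture is of the moment at which its call begins. There is no depth.
- bot.finish_job(): hands the job in; it is judged then, once.
The state is a dict: "time": time; "q": joint angles; "joint_vel": joint speeds; "joint_torque": joint torques, N m; "tool_pos": TCP position; "tcp_rot": TCP orientation; "wrist_force": force on the tool from outside, world axes, zero at the start; "torque": the same for the moment, N m; "width": opening from 0.0 (shut) to 1.0 (fully open); "grip_force": force on a finger pad.
Only numpy, scipy, OpenCV 4.12 (cv2) and the standard library are available. Lean on these libraries where they do the work, as an engineer would, in place of code of your own. Each camera call takes 0.05 s, during which the arm holds its last target. There are 200 camera calls.

TASK

Size the three stone-set rings from the jewel tray on the upright stepped ring mandrel: large ring first, then the middle one, then the small one, each gently lowered (not dropped) until it sits flat and fully home on its own step, and let go there. The point of each stone stands out inside its ring and passes only down the mandrel's groove, whose direction you must find: feel for it by turning the ring under light pressure, always pushing on the mandrel with well under 20 N. Leave the loupe, the tweezers and the stone jar alone.

Things in the scene. Friction and masses are not known exactly. Their poses are not given: they have to be found in the camera images.
- mandrel_foot (a point): On the axis of the upright steel ring mandrel at its lowest seat (the large ring's), the flat top of a 38 mm knurled collar, 42 mm above the desk; z up. Above it stand three round steps, each 14 mm high: 24 mm across, then 18.5 mm, then 13 mm; a blunt tip ends 45 mm above this point. The mandrel turns in its stand against 0.06 N m: light pressure (up to 3 N) does not drag it round.
- mandrel_groove (a point): On the mandrel's axis 14 mm above the foot, at the shoulder that is the middle ring's seat; the small ring's seat is 14 mm higher. One straight groove, 4.6 mm wide and 4 mm deep, runs down one side of all three steps. ITS HEADING IS NOT REPORTED: this point's -x axis is the front of the stand and the groove lies anywhere within 1 rad either side of it. Find it by eye or by feel.
- stand: Dark round weighted stand of the mandrel, 72 mm across, 34 mm high, fixed to the desk; origin under its centre, -x its front (it does not turn with the mandrel).
- ring_large_centre (a point): Centre (half-way up) of the large gold ring, lying flat: bore 25.3 mm, outside 30.5 mm, band 8.5 mm high; z along its bore. The stone's bezel (7.6 mm across, 2.5 mm out of the band, the stone 1 mm more) is on the ring's -x side; there the stone's blunt square point stands 2.5 mm into the bore, half-way up the band, 3.4 mm square at its end. Grip the band at +y and -y.
- ring_middle_centre (a point): Centre of the middle gold ring: bore 19.8 mm, outside 25 mm; otherwise as the large ring.
- ring_small_centre (a point): Centre of the small gold ring: bore 14.3 mm, outside 19.5 mm; otherwise as the large ring.
- tray: Black jewel tray, 219 (x) x 275 (y) x 22 mm, fixed; origin under its centre. The three rings lie on its flat floor, 5 mm above the desk; its rim is 22 mm high and 10 mm thick. Four dress rings stand in the ring roll along its +x side, up to 36 mm high; they are fixed and not part of the job.
- loupe: Folding loupe, 27 x 44 x 14 mm, lying on the desk; origin at the centre of its underside. Leave alone.
- tweezers: Steel stone tweezers, 162 mm long, 10 mm high, lying on the desk; origin at the centre of the underside, long axis y. Leave alone.
- stone_jar_3: Small stone jar with black cap, 39 mm across, 43 mm high, standing behind the tray; origin at the centre of its underside. Leave alone.
Mind the look-alikes: they are no part of the job. Leave any pink look-alike of the stand alone.

How it is judged:
By the outcome, as a careful person would: the job done as asked, in the order asked, and still so for the second after the job is handed in, with the robot touching nothing.
It also fails if it takes over 72 s, if anything falls off the work surface, if the arm or the gripper's body presses on something with over 40 N, if the wrist force passes 120 N, or if a joint passes its speed limit or range.

## Working session

There is one attempt and no reset: what is moved stays moved. The work goes in short steps, Python scripts to look and compute and a tool call to move; the robot and the scene stay as the last step left them, time stands still between calls to the robot, and variables do not carry over. Pictures are saved under pics/ and viewed, at most 13 in all, crops included, and the job is handed in when it is done.

Besides the shell and the picture viewer there is one more tool, called after ">>>" by a JSON object that holds its "op" and its "data", one argument or row to a line. play_rows: Moves the arm, as the interface text tells. Its arguments: {"type":"object","properties":{"steps":{"type":"array"},"jaw":{"type":"number"},"grip_force":{"type":"number"}},"required":["steps"]}

```bash
mkdir -p pics; cat > h.py <<'E'
import numpy as np, cv2
from workcell import bot
def snap(n):
    c=bot.read_camera(n); return c
def ray(c,u,v,z):
    M=np.array(c["mtx"]);R=np.array(c["R"]);t=np.array(c["t"])
    d=R.T@np.linalg.solve(M,[u,v,1.]); o=-R.T@t
    return o+d*(z-o[2])/d[2]
def proj(c,X):
    p=np.array(c["mtx"])@(np.array(c["R"])@np.array(X)+np.array(c["t"])); return p[:2]/p[2]
E
python3 - <<'E'
from h import *
import pickle
for n in ("top","side"):
    c=snap(n); cv2.imwrite(f"pics/{n}0.png",np.array(c["pixels"])); pickle.dump(c,open(f"{n}0.pkl","wb"))
    print(n,np.round(c["mtx"],1).tolist(),"pos",np.round(-np.array(c["R"]).T@np.array(c["t"]),3)); print(np.round(c["R"],3).tolist())
print(bot.read_state())
E
```

```text
top [[411.6, 0.0, 278.9], [0.0, 411.6, 206.1], [0.0, 0.0, 1.0]] pos [0.332 0.185 1.01 ]
[[-0.027, -0.999, -0.021], [-0.985, 0.03, -0.17], [0.17, 0.016, -0.985]]
side [[445.6, 0.0, 285.6], [0.0, 445.6, 211.9], [0.0, 0.0, 1.0]] pos [ 0.219 -0.501  0.591]
[[0.915, -0.402, -0.02], [-0.241, -0.506, -0.828], [0.323, 0.763, -0.56]]
{'time': 0.1, 'q': array([-1.20388490e+00,  2.64679754e-01,  1.60525034e+00, -3.96094254e-06,
        1.27372300e+00, -3.68721569e-02]), 'joint_vel': array([ 6.23547995e-05, -3.02557919e-04, -3.62914317e-03, -8.51850087e-04,
       -4.22362399e-04,  2.28379527e-03]), 'joint_torque': array([ 5.81498680e-04, -5.16708112e+01, -3.68589091e+01, -5.48572507e-05,
        6.23200220e-03,  1.59818185e-06]), 'tool_pos': array([ 0.264993  , -0.62011452,  0.24707823]), 'tcp_rot': array([-3.07579275e+00, -6.29556110e-01,  5.37188824e-04]), 'wrist_force': array([ 0.13755396, -0.71183457,  0.05111322]), 'torque': array([-0.00523633,  0.0179741 , -0.00551013]), 'grip_force': 0.0, 'width': 1.0002717050711656}
```

View pics/top0.png

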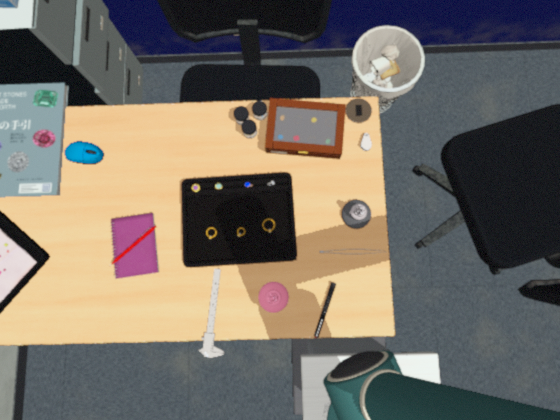

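View pics/side0.png

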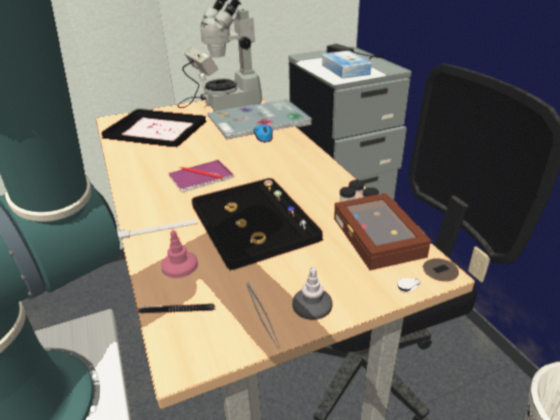

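The top view shows the dark stand at (356,213) and the pink look-alike at (273,297). The rings are at (268,225), (211,233) and (241,231), and the fixed dress rings are along the row at v≈185. I choose the dark stand and the three tray-floor rings, and will check them in one composite crop.

```bash
python3 - <<'E'
from h import *
import pickle
T=[np.array(snap("top")["pixels"]).astype(float) for _ in range(4)]
S=[np.array(snap("side")["pixels"]).astype(float) for _ in range(4)]
t=np.mean(T,0);s=np.mean(S,0)
def crop(i,u,v,w,h,f): return cv2.resize(i[v:v+h,u:u+w].clip(0,255).astype(np.uint8),None,fx=f,fy=f,interpolation=cv2.INTER_CUBIC)
a=crop(t,195,210,100,37,8); b=crop(t,331,190,50,50,6); c=crop(s,287,260,50,60,6); d=crop(s,215,193,60,60,5)
row=np.zeros((300,800,3),np.uint8); row[:,:250]=crop(t,331,188,50,60,5)[:300]; row[:,250:500]=crop(s,287,260,50,60,5); row[:,500:800]=d
cv2.imwrite("pics/c1.png",np.vstack([a,row]))
c=pickle.load(open("top0.pkl","rb"));e=pickle.load(open("side0.pkl","rb"))
for n,p in (("211",(211,233)),("241",(241,231)),("268",(268,225))): print(n,ray(c,*p,.009))
print("tray c",[ray(c,*p,.022).round(3) for p in((183,179),(291,173),(297,260),(187,267))])
print("mandrel tip", ray(c,356,210,.087),ray(e,313,268,.087))
E
```

```text
211 [0.44329417 0.3695365  0.009     ]
241 [0.44607857 0.29586144 0.009     ]
268 [0.45892304 0.22941562 0.009     ]
tray c [array([0.578, 0.437, 0.022]), array([0.585, 0.169, 0.022]), array([0.371, 0.162, 0.022]), array([0.362, 0.425, 0.022])]
mandrel tip [0.47736625 0.02592589 0.087     ] [0.48262795 0.00965856 0.087     ]
```

View pics/c1.png

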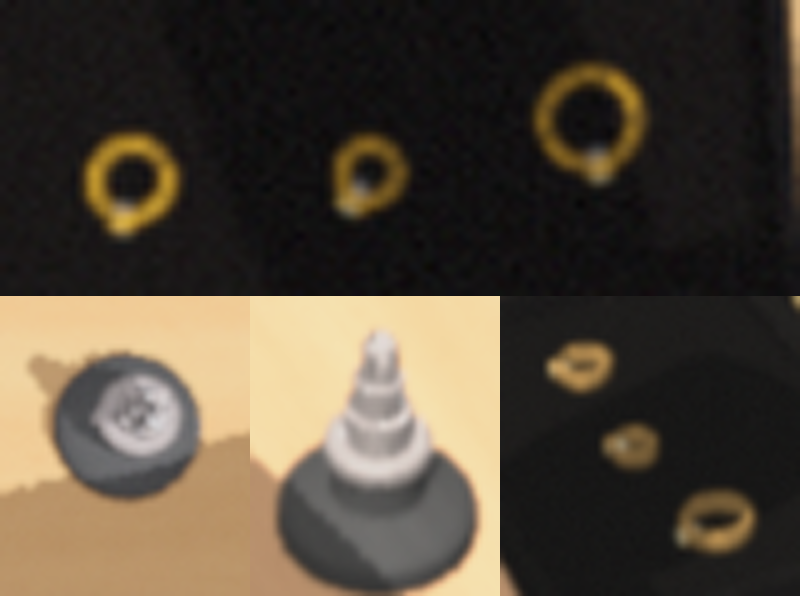

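The crop confirms the choice. The large ring is at about (268.8,224.8), middle (211.4,232.5) and small (241.2,231.8), with their stones towards the image bottom. The dark stand carries the steel stepped mandrel. Next I fit the positions numerically.

```bash
python3 - <<'E'
from h import *
import pickle
from scipy.optimize import least_squares
c=pickle.load(open("top0.pkl","rb"));e=pickle.load(open("side0.pkl","rb"))
Ti=np.mean([np.array(snap("top")["pixels"]).astype(float) for _ in range(4)],0)
Si=np.mean([np.array(snap("side")["pixels"]).astype(float) for _ in range(4)],0)
np.savez("avg.npz",t=Ti,s=Si)
# rings: gold = R-B large; match rendered annulus position by intensity-weighted fit
def gold(img): return np.clip(img[...,2]-img[...,0],0,None)
for n,(u,v),ro,stone,sp in (("L",(268.8,224.8),.01525,(598,168),(258,238)),("M",(211.4,232.5),.0125,(122,220),(231,207)),("S",(241.2,231.8),.00975,(350,203),(240,222))):
    res=[]
    for cam,img,p0 in ((c,Ti,(u,v)),(e,Si,sp)):
        X0=ray(cam,*p0,.0135)
        g=gold(img); 
        # render annulus top+outer band as soft mask
        a=np.linspace(0,2*np.pi,120,endpoint=False)
        def cost(p):
            pts=[]
            for z in (.0135,.0115,.0095):
                for r in (ro-.0004,ro-.0013,ro-.0022):
                    if z<.013 and r<ro-.0005: continue
                    for k in a[::2]: pts.append((p[0]+r*np.cos(k),p[1]+r*np.sin(k),z))
            P=np.array([proj(cam,x) for x in pts[::1]])
            s=cv2.remap(cv2.GaussianBlur(g,(0,0),.7).astype(np.float32),P[:,:1].astype(np.float32),P[:,1:].astype(np.float32),cv2.INTER_LINEAR)
            return -s.mean()
        from scipy.optimize import minimize
        r=minimize(cost,X0[:2],method="Nelder-Mead",options=dict(initial_simplex=[X0[:2],X0[:2]+[.004,0],X0[:2]+[0,.004]],xatol=1e-4))
        res.append(r.x.round(4))
    st=ray(c,195+stone[0]/8,210+stone[1]/8,.0095)[:2]; d=res[0]-st
    print(n,res,"yaw",np.arctan2(d[1],d[0]).round(3))
print("collar",ray(c,359,211.7,.042),ray(e,312.5,290,.042))
# triangulate: collar top centre & tip, stand
for name,pt,ps,z in (("tip",(358.5,210),(313,267),.087),):
    print(name,ray(c,*pt,z),ray(e,*ps,z))
for X in ([.478,.02,.042],[.478,.02,.0],[.478,.02,.087]): print(proj(c,X),proj(e,X))
def crop(i,u,v,w,h,f): return cv2.resize(i[v:v+h,u:u+w].clip(0,255).astype(np.uint8),None,fx=f,fy=f,interpolation=cv2.INTER_LANCZOS4)
x=np.zeros((560,800,3),np.uint8); x[:,:400]=crop(Ti,344,196,28,40,14)[:, :392].repeat(1,0)[:560,:400] if 0 else cv2.resize(crop(Ti,344,196,28,40,14),(400,560)); x[:,400:]=crop(Si,298,262,30,42,14)[:560,:400]
cv2.imwrite("pics/c2.png",x)
E
```

```text
L [array([0.4596, 0.2287]), array([0.4589, 0.2233])] yaw 0.206
M [array([0.445 , 0.3692]), array([0.4441, 0.3643])] yaw -0.161
S [array([0.445 , 0.2966]), array([0.4441, 0.2919])] yaw -0.468
collar [0.4801583  0.01133358 0.042     ] [0.47955299 0.00403893 0.042     ]
tip [0.47719656 0.02029186 0.087     ] [0.48377664 0.01195065 0.087     ]
[355.39006775 212.70705749] [307.67223589 284.48864458]
[352.63959829 215.32337575] [307.49879786 301.47799661]
[358.60812867 209.64595405] [307.86992497 265.12374895]
```

View pics/c2.png

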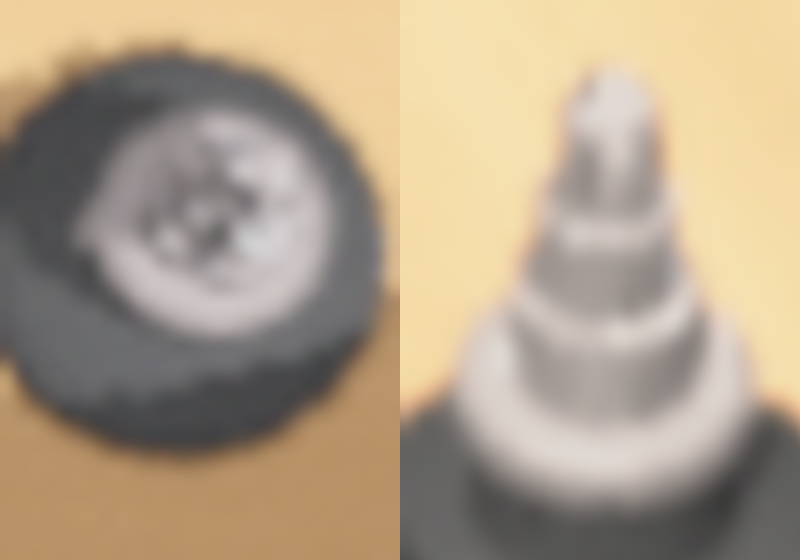

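```bash
cat >> h.py <<'E'
from scipy.spatial.transform import Rotation as Ro
def pose():
    s=bot.read_state(); R=Ro.from_rotvec(s["tcp_rot"]).as_matrix(); return s,R,np.arctan2(R[1,0],R[0,0])
def go(x,y,z,h):
    s,R,h0=pose(); d=R.T@(np.array([x,y,z])-s["tool_pos"]); t=-((h-h0+np.pi)%(2*np.pi)-np.pi)
    print("now",s["tool_pos"].round(4),"h",h0.round(4),"t",round(s["time"],2),"F",s["wrist_force"].round(2),"w",round(s["width"]*85,1),"q6",s["q"][5].round(2)); print("STEP",d.round(4),t.round(4))
E
python3 -c "
from h import *
go(.459,.226,.10,2.558)"
```

```text
now [ 0.2652 -0.6207  0.2483] h 0.4038 t 0.9 F [0.36 0.16 0.08] w 84.7 q6 -0.04
STEP [ 0.5109 -0.7025  0.1483] -2.1542
```

>>> {"op": "play_rows", "data": {
  "steps": [0.511,-0.7025,0.05,-2.154,0.511,-0.7025,0.05,-2.154,0.511,-0.7025,0.05,-2.154,0.511,-0.7025,0.05,-2.154,0.511,-0.7025,0.05,-2.154,0.511,-0.7025,0.05,-2.154,0.511,-0.7025,0.05,-2.154,0.511,-0.7025,0.05,-2.154,0.511,-0.7025,0.05,-2.154,0.511,-0.7025,0.05,-2.154],
  "jaw": 105,
  "grip_force": 20
}}

```text
time: 2.15
tool_pos: [0.4048, -0.0106, 0.2129]
tcp_rot: [1.304, 2.856, 0.001]
wrist_force: [0.9, -0.8, -0.2]
width: 0.59
grip_force: 0.0
```

```bash
python3 -c "
from h import *
go(.459,.226,.06,2.558)"
```

```text
now [ 0.4048 -0.0106  0.2129] h 2.2847 t 2.15 F [ 0.91 -0.83 -0.2 ] w 50.1 q6 -0.8
STEP [0.1436 0.1956 0.153 ] -0.2733
```

>>> {"op": "play_rows", "data": {
  "steps": [0.1436,0.1956,0.153,-0.2733,0.1436,0.1956,0.153,-0.2733,0.1436,0.1956,0.153,-0.2733,0.1436,0.1956,0.153,-0.2733,0.1436,0.1956,0.153,-0.2733,0.1436,0.1956,0.153,-0.2733,0.1436,0.1956,0.153,-0.2733]
}}

```text
time: 3.02
tool_pos: [0.4597, 0.2235, 0.0596]
tcp_rot: [0.912, 3.006, -0.001]
wrist_force: [-0.1, 0.2, 0.1]
width: 0.588
grip_force: 0.0
```

```bash
python3 - <<'E'
from h import *
go(.459,.226,.026,2.558)
c=snap("top");e=snap("side")
for k,cam in enumerate((c,e)):
    im=np.array(cam["pixels"]); tp=bot.read_state()["tool_pos"]; u,v=proj(cam,tp-[0,0,.017]).round().astype(int)
    cr=cv2.resize(im[v-30:v+30,u-40:u+40],None,fx=5,fy=5,interpolation=cv2.INTER_CUBIC); print(u,v)
    if k==0:a=cr
cv2.imwrite("pics/g1.png",np.hstack([a,cr]))
E
```

```text
now [0.4597 0.2235 0.0596] h 2.5526 t 3.02 F [-0.13  0.18  0.1 ] w 50.0 q6 -0.58
STEP [0.0019 0.0017 0.0336] -0.0054
270 223
258 226
```

View pics/g1.png

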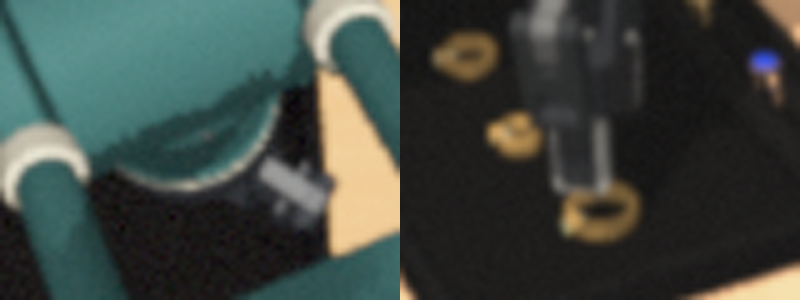

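The top view is blocked by the arm. In the side view the near fingertip's bottom centre is at about (254.4,226), right in front of the large ring.

```bash
python3 - <<'E'
from h import *
import pickle
e=pickle.load(open("side0.pkl","rb"))
for z in (.0426,.046):
  for w in (.025,.033):
    print(proj(e,[.4597-w*np.sin(2.5526),.2235+w*np.cos(2.5526),z]))
print(proj(e,[.4589,.2233,.0135]),proj(e,[.459,.226,.0135]))
E
```

```text
[254.57021632 232.89180445]
[253.66577868 235.2123684 ]
[254.47219547 231.56432118]
[253.56516045 233.88023711]
[257.75713863 237.01866066] [257.3546891  236.31511192]
```

>>> {"op": "play_rows", "data": {
  "steps": [0.003,0.002,0.0361,-0.005,0.003,0.002,0.0361,-0.005,0.003,0.002,0.0361,-0.005]
}}

```text
time: 3.5
tool_pos: [0.4588, 0.2267, 0.0243]
tcp_rot: [0.906, 3.007, 0.001]
wrist_force: [-0.6, 0.2, 0.4]
width: 0.582
grip_force: 0.0
```

>>> {"op": "play_rows", "data": {
  "steps": [0,0,0,0,0,0,0,0,0,0,0,0,0,0,0,0,0,0,0,0],
  "jaw": 190
}}

```text
time: 4.12
tool_pos: [0.4596, 0.2274, 0.025]
tcp_rot: [0.904, 3.006, 0.002]
wrist_force: [-1.3, -2.3, 7.1]
width: 0.347
grip_force: 19.5
```

```bash
python3 - <<'E'
from h import *
go(.459,.2275,.0235,2.558)
E
```

```text
now [0.4596 0.2274 0.025 ] h 2.5574 t 4.12 F [-1.28 -2.32  7.05] w 29.5 q6 -0.57
STEP [ 0.0005 -0.0002  0.0015] -0.0006
```

>>> {"op": "play_rows", "data": {
  "steps": [0,0,-0.003,0,0,0,-0.003,0,0,0,-0.003,-1.571,0,0,-0.003,-1.571,0,0,-0.003,-1.571,0,0,-0.003,-1.571,0,0,-0.003,-1.571,0,0,-0.003,-1.571,0,0,-0.003,-1.571,0,0,-0.003,-1.571],
  "jaw": 120
}}

```text
time: 5.38
tool_pos: [0.4581, 0.2271, 0.0261]
tcp_rot: [1.397, -2.814, -0.0]
wrist_force: [0.5, -0.7, -0.2]
width: 0.532
grip_force: 0.0
```

```bash
python3 - <<'E'
from h import *
go(.459,.2275,.0255,4.13)
E
```

```text
now [0.4581 0.2271 0.0261] h -2.2198 t 5.38 F [ 0.52 -0.72 -0.16] w 45.2 q6 -2.08
STEP [-0.0008 -0.0005  0.0006] -0.0666
```

>>> {"op": "play_rows", "data": {
  "steps": [0,0,0,-0.067,0,0,0,-0.067,0,0,0,-0.067,0,0,0,-0.067,0,0,0,-0.067],
  "jaw": 190
}}

```text
time: 6.0
tool_pos: [0.4582, 0.2272, 0.0263]
tcp_rot: [1.481, -2.77, -0.0]
wrist_force: [-0.3, -0.4, 3.6]
width: 0.343
grip_force: 19.7
```

>>> {"op": "play_rows", "data": {
  "steps": [0,0,0,0,0,0,0,0.785,0,0,0,0.785,0,0,0,0.785,0,0,0,0.785,0,0,0,0.785,0,0,0,0.785],
  "jaw": 120
}}

```text
time: 6.88
tool_pos: [0.4582, 0.2271, 0.0261]
tcp_rot: [0.313, -3.126, 0.0]
wrist_force: [-0.6, -0.1, -0.0]
width: 0.53
grip_force: 0.0
```

>>> {"op": "play_rows", "data": {
  "steps": [0,0,0,0,0,0,0,0,0,0,0,0,0,0,0,0,0,0,0,0],
  "jaw": 190,
  "grip_force": 30
}}

```text
time: 7.5
tool_pos: [0.4583, 0.2272, 0.0264]
tcp_rot: [-0.31, 3.126, 0.0]
wrist_force: [-1.0, -0.8, 3.9]
width: 0.331
grip_force: 29.6
```

```bash
python3 - <<'E'
from h import *
import pickle
go(.459,.2275,.1,3.348)
cs=snap("side"); im=np.array(cs["pixels"])
cv2.imwrite("pics/g2.png",cv2.resize(im[180:260,210:310],None,fx=5,fy=5,interpolation=cv2.INTER_CUBIC))
E
```

```text
now [0.4583 0.2272 0.0264] h -2.9439 t 7.5 F [-1.03 -0.8   3.93] w 28.1 q6 -1.36
STEP [-0.0007  0.0002 -0.0736] -0.0087
```

View pics/g2.png

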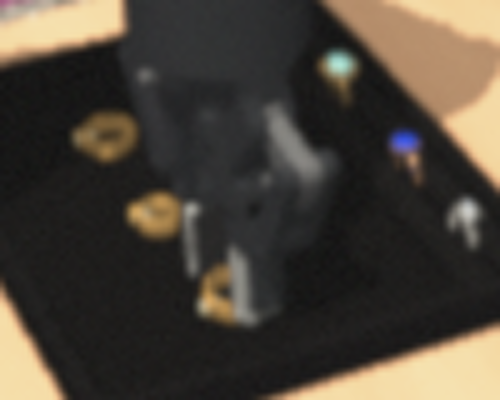

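The large ring is gripped with its bezel on the -x side, at about (215,300) in the crop. Next I lift it and carry it over the mandrel.

```bash
python3 - <<'E'
from h import *
go(.479,.009,.13,np.pi-.3)
E
```

```text
now [0.4583 0.2271 0.0264] h -2.9439 t 7.55 F [-2.12 -0.34  3.5 ] w 28.1 q6 -1.36
STEP [ 0.0225 -0.218  -0.1036] 0.4977
```

>>> {"op": "play_rows", "data": {
  "steps": [0,0,-0.03,0,0,0,-0.08,0,0.0225,-0.218,-0.1036,0.4977,0.0225,-0.218,-0.1036,0.4977,0.0225,-0.218,-0.1036,0.4977,0.0225,-0.218,-0.1036,0.4977,0.0225,-0.218,-0.1036,0.4977,0.0225,-0.218,-0.1036,0.4977]
}}

```text
time: 8.55
tool_pos: [0.4787, 0.0093, 0.1294]
tcp_rot: [-0.471, -3.106, -0.001]
wrist_force: [1.0, -0.0, 0.1]
width: 0.335
grip_force: 29.8
```

```bash
python3 - <<'E'
from h import *
go(.479,.009,.11,np.pi-.3)
a=[]
for n,h in (("top",40),("side",40)):
    c=snap(n); im=np.array(c["pixels"]); u,v=proj(c,[.479,.009,.08]).round().astype(int); print(n,u,v)
    a.append(cv2.resize(im[v-h:v+h,u-40:u+40],None,fx=5,fy=5,interpolation=cv2.INTER_CUBIC))
cv2.imwrite("pics/g3.png",np.hstack(a))
E
```

```text
now [0.4787 0.0093 0.1294] h 2.8408 t 8.55 F [ 0.95 -0.02  0.07] w 28.5 q6 -1.3
STEP [-0.0003 -0.0002  0.0194] -0.0008
top 363 210
side 311 272
```

View pics/g3.png

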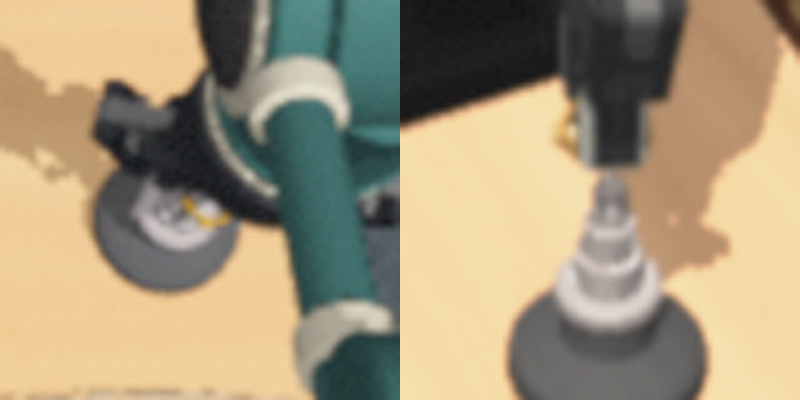

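The side view shows the fingers centred at about u=613, just above the mandrel tip at (610,175). The top view shows the ring's front arc at (183–232, 195–222), overlapping the mandrel.

```bash
python3 - <<'E'
from h import *
import pickle
c=pickle.load(open("top0.pkl","rb"));e=pickle.load(open("side0.pkl","rb"))
f=lambda p,o:((p-np.array(o)+40)*5).round(1)
C=np.array([.4787,.0093])
for k in (90,135,180,225,270):
    d=.01525*np.array([np.cos(np.radians(k)),np.sin(np.radians(k))]); print(k,f(proj(c,[*(C+d),.116]),(363,210)))
s=.0175*np.array([np.cos(np.pi-.3),np.sin(np.pi-.3)]); print("bezel",f(proj(c,[*(C+s),.113]),(363,210)),f(proj(e,[*(C+s),.1122]),(311,272)))
print("tip fingers side",f(proj(e,[*C,.1124]),(311,272)),"mandrel tip pred",f(proj(e,[.479,.009,.087]),(311,272)),"collar",f(proj(c,[.479,.009,.042]),(363,210)))
for z in(0,.034): print(f(proj(c,[.479,.009,z]),(363,210)),f(proj(e,[.479,.009,z]),(311,272)))
E
```

```text
90 [178.8 186.3]
135 [190.5 210.3]
180 [215.8 219.6]
225 [239.8 208.8]
270 [248.5 184.2]
bezel [202.9 224.3] [148.9 131.2]
tip fingers side [201.  126.1] mandrel tip pred [201.3 184.2] collar [185.1 210.8]
[170.4 224. ] [198.4 366.7]
[182.2 213.4] [199.5 298. ]
```

>>> {"op": "play_rows", "data": {
  "steps": [0,0,0.01,0,0,0,0.02,0,0,0,0.03,0,0,0,0.036,0,0,0,0.038,0,0,0,0.039,0,0,0,0.039,0]
}}

```text
time: 9.52
tool_pos: [0.4794, 0.0089, 0.0911]
tcp_rot: [0.47, 3.105, 0.0]
wrist_force: [0.4, -0.3, -0.0]
width: 0.335
grip_force: 29.8
```

>>> {"op": "play_rows", "data": {
  "steps": [0,0,0.002,0,0,0,0.004,0,0,0,0.006,0,0,0,0.008,0,0,0,0.008,0]
}}

```text
time: 10.15
tool_pos: [0.4797, 0.0092, 0.083]
tcp_rot: [0.47, 3.105, 0.001]
wrist_force: [2.3, 3.2, 1.0]
width: 0.334
grip_force: 29.9
```

```bash
python3 - <<'E'
from h import *
go(.479,.009,.079,np.pi-.3)
E
```

```text
now [0.4797 0.0092 0.083 ] h 2.8413 t 10.15 F [2.34 3.25 1.03] w 28.4 q6 -1.3
STEP [ 0.0006 -0.0004  0.004 ] -0.0003
```

>>> {"op": "play_rows", "data": {
  "steps": [-0.0005,0.0016,0,0,-0.0011,0.0032,0,0,-0.0011,0.0032,0,0,-0.0011,0.0032,0,0]
}}

```text
time: 10.65
tool_pos: [0.4806, 0.0116, 0.0826]
tcp_rot: [-0.47, -3.105, 0.0]
wrist_force: [-0.3, 0.3, -0.6]
width: 0.334
grip_force: 29.8
```

>>> {"op": "play_rows", "data": {
  "steps": [0,0,0.002,0,0,0,0.004,0,0,0,0.004,0]
}}

```text
time: 11.02
tool_pos: [0.4807, 0.0117, 0.0786]
tcp_rot: [-0.47, -3.106, 0.0]
wrist_force: [-0.4, -0.7, -0.1]
width: 0.331
grip_force: 29.8
```

>>> {"op": "play_rows", "data": {
  "steps": [0,0.001,0,0,0,0.002,0,0,0,0.003,0,0,0,0.003,0,0]
}}

```text
time: 11.52
tool_pos: [0.482, 0.0147, 0.0789]
tcp_rot: [0.47, 3.106, 0.0]
wrist_force: [0.1, 0.2, -0.1]
width: 0.333
grip_force: 29.8
```

>>> {"op": "play_rows", "data": {
  "steps": [0,-0.002,0,0,0,-0.004,0,0,0,-0.006,0,0,0,-0.007,0,0,0,-0.007,0,0]
}}

```text
time: 12.15
tool_pos: [0.4801, 0.0089, 0.0789]
tcp_rot: [0.471, 3.106, 0.004]
wrist_force: [0.9, 5.9, -0.7]
width: 0.332
grip_force: 29.7
```

>>> {"op": "play_rows", "data": {
  "steps": [0,0.004,0,0,0,0.006,0,0,0,0.008,0,0,0,0.0085,0,0,0,0.0085,0,0]
}}

```text
time: 12.78
tool_pos: [0.4823, 0.0158, 0.0789]
tcp_rot: [-0.469, -3.106, 0.001]
wrist_force: [0.1, -0.4, -0.4]
width: 0.335
grip_force: 29.9
```

```bash
python3 - <<'E'
from h import *
go(.481,.0122,.079,np.pi-.3)
E
```

```text
now [0.4823 0.0158 0.0789] h 2.8416 t 12.78 F [ 0.14 -0.37 -0.44] w 28.5 q6 -1.29
STEP [ 0.0002 -0.0038 -0.0001] -0.0
```

>>> {"op": "play_rows", "data": {
  "steps": [0,0.001,0,0,0,0.002,0,0,0,0.002,0,0]
}}

```text
time: 13.15
tool_pos: [0.4824, 0.0162, 0.0788]
tcp_rot: [-0.468, -3.106, 0.005]
wrist_force: [-2.0, -7.7, 1.1]
width: 0.332
grip_force: 30.2
```

```bash
python3 - <<'E'
from h import *
go(.481,.0122,.079,np.pi-.3)
cs=snap("side"); u,v=proj(cs,[.481,.012,.07]).round().astype(int); im=np.array(cs["pixels"]); print(u,v)
a=cv2.resize(im[v-30:v+30,u-30:u+30],None,fx=9,fy=9,interpolation=cv2.INTER_CUBIC)
cv2.imwrite("pics/g4.png",a)
E
```

```text
now [0.4824 0.0162 0.0788] h 2.8426 t 13.15 F [-2.   -7.69  1.06] w 28.2 q6 -1.29
STEP [ 0.0001 -0.0043 -0.0002] 0.001
311 275
```

View pics/g4.png

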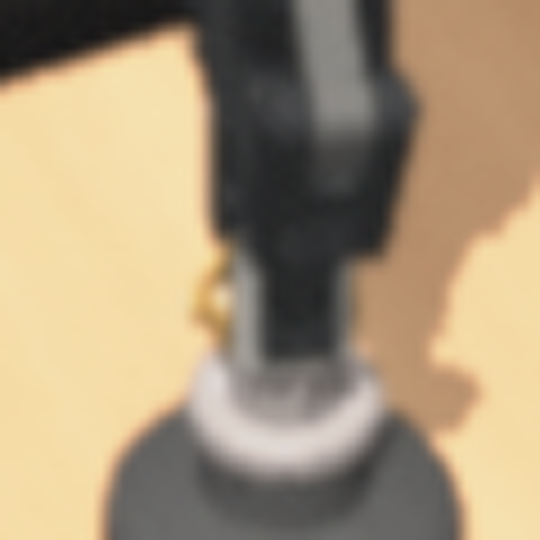

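The ring is round step 2, with the bezel left at (212,300). The two lateral touches give a midpoint of (.4813,.0126). Next I probe along tool x.

>>> {"op": "play_rows", "data": {
  "steps": [0,-0.003,0,0,0,-0.0053,0,0,0.002,-0.0053,0,0,0.003,-0.0053,0,0,0.0045,-0.0053,0,0,0.0045,-0.0053,0,0]
}}

```text
time: 13.95
tool_pos: [0.4785, 0.0139, 0.0793]
tcp_rot: [0.469, 3.103, -0.0]
wrist_force: [4.5, -1.4, -3.2]
width: 0.332
grip_force: 29.9
```

```bash
python3 - <<'E'
from h import *
go(.4813,.0126,.079,np.pi-.3)
E
```

```text
now [0.4785 0.0139 0.0793] h 2.8418 t 13.95 F [ 4.53 -1.44 -3.17] w 28.2 q6 -1.29
STEP [-0.003  -0.0004  0.0003] 0.0002
```

>>> {"op": "play_rows", "data": {
  "steps": [-0.002,-0.0004,0,0,-0.0041,-0.0004,0,0,-0.0041,-0.0004,0,0,-0.0041,-0.0004,0.001,0,-0.0041,-0.0004,0.002,0,-0.0041,-0.0004,0.003,0,-0.0041,-0.0004,0.003,0]
}}

```text
time: 14.82
tool_pos: [0.4809, 0.0125, 0.0759]
tcp_rot: [0.47, 3.106, 0.0]
wrist_force: [-0.1, -0.1, 0.2]
width: 0.334
grip_force: 30.3
```

```bash
python3 - <<'E'
from h import *
go(.4815,.01255,.0765,np.pi-.3)
E
```

```text
now [0.4809 0.0125 0.0759] h 2.8414 t 14.82 F [-0.07 -0.1   0.19] w 28.4 q6 -1.3
STEP [-0.0006  0.0002 -0.0006] -0.0002
```

>>> {"op": "play_rows", "data": {
  "steps": [-0.0003,0,0.0005,0,-0.0003,0,0.001,0,-0.0003,0,0.0015,0,-0.0003,0,0.0015,0]
}}

```text
time: 15.32
tool_pos: [0.4812, 0.0125, 0.0744]
tcp_rot: [0.47, 3.106, 0.0]
wrist_force: [-0.8, -0.6, 0.2]
width: 0.331
grip_force: 30.3
```

```bash
python3 - <<'E'
from h import *
go(.4815,.01255,.0745,np.pi-.3)
print(bot.read_state()["torque"])
E
```

```text
now [0.4812 0.0125 0.0744] h 2.8413 t 15.32 F [-0.78 -0.65  0.24] w 28.1 q6 -1.3
STEP [-0.0002  0.0002 -0.0001] -0.0002
[ 0.00174564 -0.05860932  0.03182646]
```

>>> {"op": "play_rows", "data": {
  "steps": [0,0,0.0005,0,0,0,0.001,0,0,0,0.001,0]
}}

```text
time: 15.7
tool_pos: [0.4813, 0.0125, 0.0736]
tcp_rot: [0.47, 3.106, 0.0]
wrist_force: [-0.7, -0.7, 2.2]
width: 0.335
grip_force: 30.5
```

>>> {"op": "play_rows", "data": {
  "steps": [0,0,0.0005,0,0,0,0.001,0,0,0,0.001,0]
}}

```text
time: 16.08
tool_pos: [0.4809, 0.0126, 0.0723]
tcp_rot: [-0.47, -3.106, -0.0]
wrist_force: [-1.4, -0.0, 1.9]
width: 0.331
grip_force: 30.6
```

>>> {"op": "play_rows", "data": {
  "steps": [0,0,0.0005,0,0,0,0.001,0,0,0,0.001,0]
}}

```text
time: 16.45
tool_pos: [0.4811, 0.0126, 0.0716]
tcp_rot: [-0.47, -3.106, -0.0]
wrist_force: [-1.4, 0.6, 4.5]
width: 0.329
grip_force: 30.9
```

```bash
python3 - <<'E'
from h import *
go(.4815,.01255,.0715,np.pi-.3)
print(bot.read_state()["torque"])
E
```

```text
now [0.4811 0.0126 0.0716] h 2.8414 t 16.45 F [-1.43  0.6   4.55] w 28.0 q6 -1.3
STEP [-0.0004  0.0001  0.0001] -0.0002
[ 0.12121071  0.38534359 -0.01403777]
```

>>> {"op": "play_rows", "data": {
  "steps": [0,0,-0.0002,0,0,0,-0.0002,0.05,0,0,-0.0002,0.1,0,0,-0.0002,0.15,0,0,-0.0002,0.2,0,0,-0.0002,0.25,0,0,-0.0002,0.3,0,0,-0.0002,0.35,0,0,-0.0002,0.4,0,0,-0.0002,0.4]
}}

```text
time: 17.7
tool_pos: [0.4813, 0.0129, 0.0715]
tcp_rot: [1.077, 2.951, 0.001]
wrist_force: [0.1, 2.5, 3.1]
width: 0.333
grip_force: 30.6
```

```bash
python3 - <<'E'
from h import *
go(.4815,.01255,.0715,np.pi-.3)
print(bot.read_state()["torque"])
E
```

```text
now [0.4813 0.0129 0.0715] h 2.4418 t 17.7 F [0.07 2.5  3.11] w 28.3 q6 -0.9
STEP [-0.0004 -0.0001  0.    ] -0.3998
[0.58684099 0.10993704 0.04149978]
```

>>> {"op": "play_rows", "data": {
  "steps": [0.0002,0.0002,0,0.05,0.0002,0.0002,0,0.1,0.0002,0.0002,0,0.15,0.0002,0.0002,0,0.2,0.0002,0.0002,0,0.25,0.0002,0.0002,0,0.3,0.0002,0.0002,0,0.35,0.0002,0.0002,0,0.4,0.0002,0.0002,0,0.4]
}}

```text
time: 18.82
tool_pos: [0.4816, 0.0132, 0.0716]
tcp_rot: [1.641, 2.678, 0.002]
wrist_force: [0.7, 4.9, 1.3]
width: 0.332
grip_force: 30.4
```

```bash
python3 - <<'E'
from h import *
go(.4815,.01255,.0715,np.pi-.3)
print(bot.read_state()["torque"])
E
```

```text
now [0.4816 0.0132 0.0716] h 2.0424 t 18.82 F [0.74 4.89 1.34] w 28.3 q6 -0.5
STEP [-0.0005 -0.0004  0.0001] -0.7992
[ 0.67614762 -0.22437942  0.06102501]
```

>>> {"op": "play_rows", "data": {
  "steps": [0.0005,0.0002,0,0,0.0005,0.0002,0.0003,0,0.0005,0.0002,0.0006,0,0.0005,0.0002,0.0006,0]
}}

```text
time: 19.32
tool_pos: [0.4816, 0.0133, 0.0714]
tcp_rot: [1.642, 2.677, 0.001]
wrist_force: [2.6, 2.6, 4.0]
width: 0.331
grip_force: 30.7
```

```bash
python3 - <<'E'
from h import *
go(.4815,.01255,.0715,np.pi-.3)
print(bot.read_state()["torque"])
E
```

```text
now [0.4816 0.0133 0.0714] h 2.0415 t 19.32 F [2.55 2.65 4.02] w 28.1 q6 -0.49
STEP [-0.0006 -0.0004 -0.0001] -0.8001
[ 0.42892062 -0.26364504  0.01411557]
```

>>> {"op": "play_rows", "data": {
  "steps": [0,0,-0.001,0,0,0,-0.001,-0.15,0,0,-0.001,-0.3,0,0,-0.001,-0.45,0,0,-0.001,-0.6,0,0,-0.001,-0.75,0,0,-0.0006,-0.8,0,0,-0.0003,-0.8,0,0,-0.0003,-0.8]
}}

```text
time: 20.45
tool_pos: [0.481, 0.0125, 0.0714]
tcp_rot: [0.47, 3.106, -0.002]
wrist_force: [0.1, -5.4, 4.1]
width: 0.326
grip_force: 30.9
```

```bash
python3 - <<'E'
from h import *
go(.4815,.01255,.0715,np.pi-.3)
print(bot.read_state()["torque"])
E
```

```text
now [0.481  0.0125 0.0714] h 2.8409 t 20.45 F [ 0.09 -5.4   4.1 ] w 27.7 q6 -1.29
STEP [-0.0004  0.0002 -0.0001] -0.0006
[-0.85662476 -0.14259595 -0.06180816]
```

>>> {"op": "play_rows", "data": {
  "steps": [-0.0002,-0.0007,-0.0003,0,-0.0002,-0.0007,-0.0002,-0.05,-0.0002,-0.0007,-0.0002,-0.1,-0.0002,-0.0007,-0.0002,-0.15,-0.0002,-0.0007,-0.0002,-0.2,-0.0002,-0.0007,-0.0002,-0.25,-0.0002,-0.0007,-0.0002,-0.3,-0.0002,-0.0007,-0.0002,-0.3]
}}

```text
time: 21.45
tool_pos: [0.481, 0.0122, 0.0714]
tcp_rot: [-0.001, -3.141, 0.001]
wrist_force: [0.8, -5.3, 2.6]
width: 0.328
grip_force: 30.8
```

```bash
python3 - <<'E'
from h import *
go(.4815,.01255,.0715,np.pi-.3)
print(bot.read_state()["torque"])
E
```

```text
now [0.481  0.0122 0.0714] h 3.1409 t 21.45 F [ 0.82 -5.27  2.57] w 27.9 q6 -1.6
STEP [-0.0005  0.0004 -0.0001] 0.2994
[-0.92228116 -0.14454855 -0.07162903]
```

>>> {"op": "play_rows", "data": {
  "steps": [0,0,-0.003,0,0,0,-0.012,0,0,0,-0.025,0,0,0,-0.025,0]
}}

```text
time: 21.95
tool_pos: [0.4817, 0.0129, 0.0976]
tcp_rot: [0.001, 3.14, 0.001]
wrist_force: [0.3, -0.1, 1.0]
width: 0.328
grip_force: 31.5
```

```bash
python3 - <<'E'
from h import *
go(.4815,.01255,.0965,np.pi)
print(bot.read_state()["torque"])
a=[]
for n in ("side","top"):
    im=np.mean([np.array(snap(n)["pixels"]).astype(float) for _ in range(3)],0); c=snap(n)
    u,v=proj(c,[.475,.012,.078]).round().astype(int); print(n,u,v)
    a.append(cv2.resize(im[v-25:v+25,u-20:u+20].astype(np.uint8),None,fx=10,fy=10,interpolation=cv2.INTER_CUBIC))
cv2.imwrite("pics/g5.png",np.hstack(a))
E
```

```text
now [0.4817 0.0129 0.0976] h 3.1411 t 21.95 F [ 0.3  -0.14  1.04] w 27.9 q6 -1.6
STEP [ 0.0002 -0.0004  0.0011] -0.0005
[-0.01793677  0.0007971  -0.05894411]
side 308 272
top 362 211
```

View pics/g5.png

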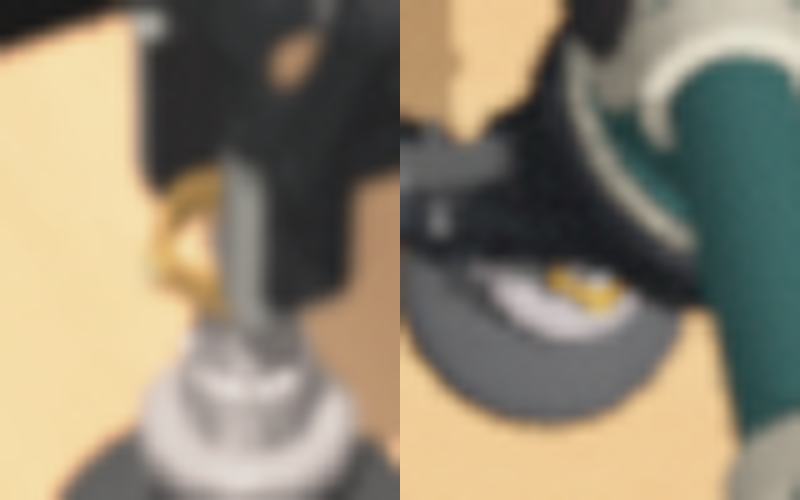

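```bash
python3 - <<'E'
from h import *
import pickle
e=pickle.load(open("side0.pkl","rb"));c=pickle.load(open("top0.pkl","rb"))
print(bot.read_state()["torque"])
f=lambda p,o:((p-np.array(o))*10+[200,250]).round(0)
C=np.array([.4817,.0129,.0804]);a=np.linspace(0,2*np.pi,73)
for tilt in (-20,-10,0,10,20):
    R=Ro.from_euler("y",tilt,degrees=True).as_matrix()   # + : stone(-x) side up
    P=[]
    for z in(-.00425,.00425):
        for r in (.01525,.01265):
            P.append([f(proj(e,C+R@[r*np.cos(k),r*np.sin(k),z]),(308,272)) for k in a])
    P=np.array(P); st=f(proj(e,C+R@[-.01775,0,0]),(308,272)); st2=f(proj(c,C+R@[-.01775,0,0]),(362,211))
    o=P[[0,2]].reshape(-1,2)
    print(tilt,"left",o[o[:,0].argmin()],"top",o[o[:,1].argmin()],"bot",o[o[:,1].argmax()],"bezel",st,"top bez",st2)
print("collar c",f(proj(e,[.4815,.0126,.042]),(308,272)),"tip",f(proj(e,[.4815,.0126,.087]),(308,272)))
E
```

```text
[ 0.05166735  0.00321079 -0.0408242 ]
-20 left [144. 221.] top [261. 144.] bot [225. 317.] bezel [148. 284.] top bez [191. 300.]
-10 left [144. 217.] top [253. 148.] bot [227. 313.] bezel [144. 272.] top bez [194. 302.]
0 left [147. 243.] top [242. 152.] bot [238. 309.] bezel [142. 259.] top bez [196. 301.]
10 left [144. 233.] top [222. 155.] bot [250. 306.] bezel [144. 245.] top bez [198. 298.]
20 left [144. 219.] top [205. 156.] bot [255. 304.] bezel [148. 230.] top bez [201. 293.]
collar c [233. 396.] tip [236. 201.]
```

The side view shows the ring roughly level, bezel at (158,265) in the crop. Step 1 is visible at v≈390, and its left part is darker. Next I compare step 1's brightness profile now against the start, to see where the groove is and whether the mandrel turned.

```bash
python3 - <<'E'
from h import *
S0=np.load("avg.npz")["s"]
S1=np.mean([np.array(snap("side")["pixels"]).astype(float) for _ in range(6)],0)
for v in (282,284,286,288,290):
    print(v,"0:",S0[v,296:328].mean(-1).round().astype(int).tolist()); print("    1:",S1[v,296:328].mean(-1).round().astype(int).tolist())
E
```

```text
282 0: [211, 210, 210, 211, 211, 212, 212, 213, 211, 206, 198, 177, 159, 156, 158, 159, 157, 152, 142, 137, 140, 173, 201, 204, 211, 215, 215, 215, 213, 213, 212, 211]
    1: [211, 210, 210, 210, 211, 212, 213, 213, 211, 201, 189, 166, 156, 155, 160, 168, 159, 132, 114, 112, 112, 116, 133, 139, 146, 150, 151, 151, 150, 148, 148, 147]
284 0: [211, 211, 210, 210, 210, 210, 210, 208, 205, 193, 183, 195, 195, 186, 176, 170, 170, 172, 165, 179, 198, 213, 192, 171, 202, 216, 215, 215, 214, 214, 212, 212]
    1: [211, 211, 210, 210, 210, 210, 210, 210, 207, 194, 173, 182, 191, 192, 189, 194, 180, 153, 144, 158, 168, 151, 132, 126, 137, 146, 149, 151, 151, 150, 148, 147]
286 0: [211, 211, 211, 210, 209, 209, 205, 207, 212, 205, 170, 155, 168, 184, 187, 191, 194, 203, 200, 190, 177, 154, 134, 148, 198, 211, 205, 211, 214, 214, 213, 213]
    1: [210, 211, 211, 210, 210, 209, 205, 206, 208, 195, 166, 160, 172, 192, 205, 209, 201, 193, 197, 190, 173, 149, 129, 130, 154, 175, 169, 161, 154, 151, 149, 149]
288 0: [211, 210, 210, 209, 206, 197, 198, 207, 213, 210, 182, 157, 154, 158, 164, 170, 169, 163, 156, 146, 137, 130, 137, 173, 206, 210, 198, 203, 212, 214, 214, 214]
    1: [211, 210, 210, 209, 206, 200, 199, 207, 211, 206, 186, 166, 156, 165, 179, 184, 181, 173, 162, 155, 146, 136, 138, 170, 202, 208, 190, 170, 156, 151, 151, 150]
290 0: [210, 205, 191, 172, 149, 143, 176, 200, 209, 210, 201, 181, 166, 161, 166, 169, 166, 164, 153, 144, 144, 154, 176, 203, 212, 206, 186, 172, 176, 189, 205, 212]
    1: [210, 206, 190, 172, 148, 142, 170, 199, 210, 211, 204, 191, 171, 169, 184, 191, 184, 177, 157, 148, 151, 156, 176, 202, 210, 202, 175, 145, 127, 129, 142, 152]
```

>>> {"op": "play_rows", "data": {
  "steps": [0.0003,-0.0003,0.01,0,0.0003,-0.0003,0.018,0,0.0003,-0.0003,0.0205,0,0.0003,-0.0003,0.0215,0,0.0003,-0.0003,0.0222,0,0.0003,-0.0003,0.0222,0]
}}

```text
time: 23.4
tool_pos: [0.481, 0.0122, 0.0745]
tcp_rot: [0.0, 3.141, -0.0]
wrist_force: [0.3, -2.0, -0.3]
width: 0.333
grip_force: 31.6
```

>>> {"op": "play_rows", "data": {
  "steps": [0,0,0.0005,0,0,0,0.001,0,0,0,0.001,0,0,0,0.001,0]
}}

```text
time: 23.9
tool_pos: [0.4809, 0.0122, 0.0734]
tcp_rot: [0.0, 3.141, -0.0]
wrist_force: [1.1, -0.5, 2.8]
width: 0.329
grip_force: 31.8
```

>>> {"op": "play_rows", "data": {
  "steps": [0,0,0.0005,0,0,0,0.001,0,0,0,0.001,0,0,0,0.001,0]
}}

```text
time: 24.4
tool_pos: [0.4809, 0.0123, 0.0725]
tcp_rot: [0.0, 3.141, -0.0]
wrist_force: [-0.2, -0.9, 5.9]
width: 0.335
grip_force: 32.1
```

>>> {"op": "play_rows", "data": {
  "steps": [0,0,-0.0025,0,0,0,-0.0025,0,0,0,-0.0025,0,0,0,-0.0015,0,0,0,-0.001,0,0,0,-0.001,0],
  "grip_force": 80,
  "jaw": 215
}}

```text
time: 25.15
tool_pos: [0.4809, 0.0122, 0.0737]
tcp_rot: [0.0, 3.141, -0.0]
wrist_force: [0.3, -1.8, 3.3]
width: 0.297
grip_force: 80.8
```

```bash
python3 - <<'E'
from h import *
go(.4812,.0126,.0738,np.pi)
print(bot.read_state()["torque"])
E
```

```text
now [0.4809 0.0122 0.0737] h 3.1414 t 25.15 F [ 0.29 -1.8   3.34] w 25.3 q6 -1.6
STEP [-0.0003  0.0004 -0.0001] -0.0002
[-0.18044972 -0.25870832  0.01138516]
```

>>> {"op": "play_rows", "data": {
  "steps": [0,0,-0.0002,0.04,0,0,-0.0002,0.08,0,0,-0.0002,0.12,0,0,-0.0002,0.16,0,0,-0.0002,0.2,0,0,-0.0002,0.24,0,0,-0.0002,0.24]
}}

```text
time: 26.02
tool_pos: [0.4809, 0.0125, 0.0734]
tcp_rot: [0.376, 3.119, 0.001]
wrist_force: [3.9, 0.9, -0.5]
width: 0.298
grip_force: 80.3
```

>>> {"op": "play_rows", "data": {
  "steps": [0,0,0,0.04,0,0,0,0.08,0,0,0,0.12,0,0,0,0.16,0,0,0,0.2,0,0,0,0.24,0,0,0,0.24]
}}

```text
time: 26.9
tool_pos: [0.481, 0.0127, 0.0735]
tcp_rot: [0.746, 3.051, 0.001]
wrist_force: [4.4, 2.4, -0.3]
width: 0.298
grip_force: 80.2
```

```bash
python3 - <<'E'
from h import *
go(.4812,.0126,.0738,np.pi)
print(bot.read_state()["torque"])
E
```

```text
now [0.481  0.0127 0.0735] h 2.6623 t 26.9 F [ 4.35  2.41 -0.26] w 25.4 q6 -1.12
STEP [-0.0002  0.0001 -0.0003] -0.4793
[ 0.3801176  -0.64119179  0.10418181]
```

>>> {"op": "play_rows", "data": {
  "steps": [-0.0003,0.0003,0,-0.03,-0.0003,0.0003,0.0005,-0.03,-0.0003,0.0003,0.001,-0.03,-0.0003,0.0003,0.001,-0.03]
}}

```text
time: 27.4
tool_pos: [0.4811, 0.0122, 0.0726]
tcp_rot: [-0.701, -3.062, 0.001]
wrist_force: [0.4, -2.0, 2.9]
width: 0.3
grip_force: 80.8
```

```bash
python3 - <<'E'
from h import *
go(.4812,.0126,.0728,np.pi)
print(bot.read_state()["torque"])
E
```

```text
now [0.4811 0.0122 0.0726] h 2.6916 t 27.4 F [ 0.39 -1.97  2.94] w 25.5 q6 -1.15
STEP [ 0.0001  0.0004 -0.0002] -0.45
[-0.15356492 -0.22591206  0.02644822]
```

>>> {"op": "play_rows", "data": {
  "steps": [0,-0.0003,-0.002,0,0,-0.0003,-0.002,-0.08,0,-0.0003,-0.001,-0.08,0,-0.0003,0,-0.08,0,-0.0003,0,-0.08]
}}

```text
time: 28.02
tool_pos: [0.481, 0.0122, 0.0724]
tcp_rot: [-0.579, -3.088, -0.0]
wrist_force: [2.0, -0.1, 1.2]
width: 0.301
grip_force: 80.4
```

>>> {"op": "play_rows", "data": {
  "steps": [0,0,-0.002,0,0,0,-0.002,-0.08,0,0,-0.001,-0.08,0,0,0,-0.08,0,0,0,-0.08]
}}

```text
time: 28.65
tool_pos: [0.481, 0.0121, 0.0725]
tcp_rot: [-0.455, -3.108, -0.0]
wrist_force: [2.2, 0.1, 1.1]
width: 0.3
grip_force: 80.4
```

>>> {"op": "play_rows", "data": {
  "steps": [0,0,-0.002,0,0,0,-0.002,-0.08,0,0,-0.001,-0.08,0,0,0,-0.08,0,0,0,-0.08]
}}

```text
time: 29.28
tool_pos: [0.481, 0.0123, 0.0725]
tcp_rot: [-0.331, -3.124, -0.0]
wrist_force: [0.9, 2.5, 0.9]
width: 0.303
grip_force: 80.5
```

>>> {"op": "play_rows", "data": {
  "steps": [0,0,-0.002,0,0,0,-0.002,-0.08,0,0,-0.001,-0.08,0,0,0,-0.08,0,0,0,-0.08]
}}

```text
time: 29.9
tool_pos: [0.481, 0.0121, 0.0727]
tcp_rot: [-0.206, -3.135, 0.0]
wrist_force: [-0.1, 0.5, 4.6]
width: 0.299
grip_force: 81.0
```

>>> {"op": "play_rows", "data": {
  "steps": [0,0,-0.002,0,0,0,-0.002,-0.08,0,0,-0.001,-0.08,0,0,0,-0.08,0,0,0,-0.08]
}}

```text
time: 30.52
tool_pos: [0.4809, 0.0122, 0.0728]
tcp_rot: [-0.081, -3.14, -0.0]
wrist_force: [0.3, -0.2, 3.9]
width: 0.302
grip_force: 81.1
```

>>> {"op": "play_rows", "data": {
  "steps": [0,0,-0.002,0,0,0,-0.002,0.16,0,0,-0.001,0.16,0,0,0,0.16,0,0,0.001,0.16,0,0,0.001,0.16]
}}

```text
time: 31.28
tool_pos: [0.481, 0.0122, 0.0714]
tcp_rot: [-0.329, -3.124, -0.0]
wrist_force: [2.1, 1.8, 0.1]
width: 0.294
grip_force: 80.6
```

>>> {"op": "play_rows", "data": {
  "steps": [0,0,-0.003,0,0,0,-0.003,0.06,0,0,-0.001,0.06,0,0,0,0.06,0,0,0,0.06]
}}

```text
time: 31.9
tool_pos: [0.4811, 0.0121, 0.0714]
tcp_rot: [0.422, 3.113, -0.0]
wrist_force: [2.3, 0.7, 0.0]
width: 0.297
grip_force: 80.6
```

>>> {"op": "play_rows", "data": {
  "steps": [0,0,-0.003,0,0,0,-0.003,0.06,0,0,-0.001,0.06,0,0,0,0.06,0,0,0,0.06]
}}

```text
time: 32.52
tool_pos: [0.4811, 0.0121, 0.0714]
tcp_rot: [0.515, 3.099, -0.0]
wrist_force: [1.3, 1.1, 0.3]
width: 0.298
grip_force: 80.6
```

>>> {"op": "play_rows", "data": {
  "steps": [0,0,-0.003,0,0,0,-0.003,0.06,0,0,-0.001,0.06,0,0,0,0.06,0,0,0,0.06]
}}

```text
time: 33.15
tool_pos: [0.4811, 0.012, 0.0715]
tcp_rot: [0.608, 3.082, -0.0]
wrist_force: [1.5, 0.2, 1.1]
width: 0.296
grip_force: 80.7
```

```bash
python3 - <<'E'
from h import *
go(.4812,.0126,.0728,np.pi)
print(bot.read_state()["torque"])
E
```

```text
now [0.4811 0.012  0.0715] h 2.7519 t 33.15 F [1.46 0.2  1.11] w 25.2 q6 -1.21
STEP [ 0.0001  0.0006 -0.0013] -0.3896
[ 0.01752478 -0.24482338 -0.01238701]
```

>>> {"op": "play_rows", "data": {
  "steps": [0,0,0,-0.05,0,0,0,-0.1,0,0,0.001,-0.1,0,0,0.002,-0.1,0,0,0.002,-0.1]
}}

```text
time: 33.78
tool_pos: [0.4811, 0.0121, 0.0694]
tcp_rot: [0.455, 3.108, 0.0]
wrist_force: [1.1, 1.1, 0.6]
width: 0.298
grip_force: 80.6
```

>>> {"op": "play_rows", "data": {
  "steps": [0.0001,0,0.001,0,0.0001,0,0.002,0,0.0001,0,0.002,0]
}}

```text
time: 34.15
tool_pos: [0.481, 0.0122, 0.0674]
tcp_rot: [0.454, 3.108, 0.0]
wrist_force: [2.6, 0.2, -0.7]
width: 0.3
grip_force: 80.6
```

```bash
python3 - <<'E'
from h import *
go(.4812,.0123,.0644,2.85)
print(bot.read_state()["torque"])
E
```

```text
now [0.481  0.0122 0.0674] h 2.8514 t 34.15 F [ 2.56  0.21 -0.67] w 25.5 q6 -1.31
STEP [-0.0001  0.0002  0.003 ] 0.0014
[ 0.06698724 -0.39307527  0.0064631 ]
```

>>> {"op": "play_rows", "data": {
  "steps": [-0.0003,0,0.001,0,-0.0003,0,0.002,0,-0.0003,0,0.003,0,-0.0003,0,0.0035,0,-0.0003,0,0.0035,0]
}}

```text
time: 34.78
tool_pos: [0.4811, 0.0121, 0.0639]
tcp_rot: [-0.454, -3.108, 0.0]
wrist_force: [0.8, 0.2, 0.7]
width: 0.297
grip_force: 80.6
```

>>> {"op": "play_rows", "data": {
  "steps": [0,0,0.0005,0,0,0,0.001,0,0,0,0.001,0]
}}

```text
time: 35.15
tool_pos: [0.4812, 0.0121, 0.0637]
tcp_rot: [-0.454, -3.108, 0.0]
wrist_force: [-1.0, 0.8, 7.3]
width: 0.295
grip_force: 81.7
```

>>> {"op": "play_rows", "data": {
  "steps": [0,0,-0.0008,0,0,0,-0.0008,0,0,0,-0.0008,0],
  "jaw": 150,
  "grip_force": 20
}}

```text
time: 35.52
tool_pos: [0.4807, 0.0121, 0.0633]
tcp_rot: [-0.454, -3.107, 0.0]
wrist_force: [-1.0, -0.3, 0.4]
width: 0.41
grip_force: 0.0
```

>>> {"op": "play_rows", "data": {
  "steps": [0,0,-0.01,0,0,0,-0.03,0,0,0,-0.06,0,0,0,-0.06,0]
}}

```text
time: 36.02
tool_pos: [0.4838, 0.012, 0.127]
tcp_rot: [0.453, 3.102, 0.001]
wrist_force: [-0.2, -0.3, -1.6]
width: 0.41
grip_force: 0.0
```

```bash
python3 - <<'E'
from h import *
im=np.mean([np.array(snap("side")["pixels"]).astype(float) for _ in range(2)],0)
cv2.imwrite("pics/g6.png",cv2.resize(im[255:315,282:342].astype(np.uint8),None,fx=8,fy=8,interpolation=cv2.INTER_CUBIC))
go(.4453,.3695,.06,3.59)
E
```

```text
now [0.4814 0.0121 0.1242] h 2.8514 t 36.12 F [0.16 0.04 1.1 ] w 35.1 q6 -1.31
STEP [0.137  0.3321 0.0642] -0.7386
```

View pics/g6.png

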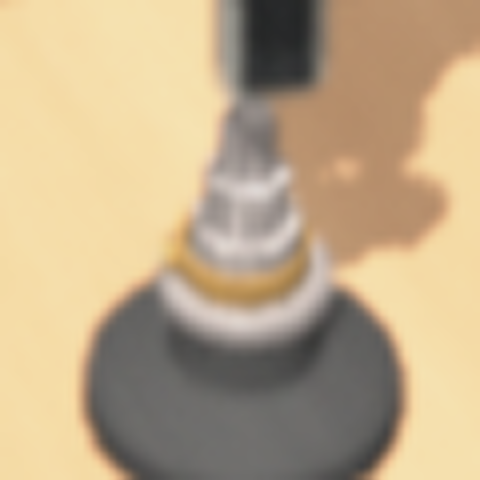

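The large ring sits level on the collar, at (240,275) in the crop. Next is the middle ring.

>>> {"op": "play_rows", "data": {
  "steps": [0.035,0.085,0,-0.2,0.137,0.3321,0.03,-0.7386,0.137,0.3321,0.03,-0.7386,0.137,0.3321,0.03,-0.7386,0.137,0.3321,0.03,-0.7386,0.137,0.3321,0.0642,-0.7386,0.137,0.3321,0.0642,-0.7386,0.137,0.3321,0.0642,-0.7386],
  "jaw": 125
}}

```text
time: 37.12
tool_pos: [0.4439, 0.3687, 0.0581]
tcp_rot: [0.699, -3.06, 0.003]
wrist_force: [0.0, -0.5, -0.4]
width: 0.511
grip_force: 0.0
```

```bash
python3 - <<'E'
from h import *
go(.4453,.3695,.026,3.59)
E
```

```text
now [0.4439 0.3687 0.0581] h -2.6923 t 37.12 F [ 0.02 -0.52 -0.38] w 43.4 q6 -1.37
STEP [-0.0017  0.0002  0.0321] 0.0009
```

>>> {"op": "play_rows", "data": {
  "steps": [0,0,0.02,0,0,0,0.034,0,0,0,0.034,0]
}}

```text
time: 37.5
tool_pos: [0.4439, 0.3677, 0.0238]
tcp_rot: [0.696, -3.06, 0.002]
wrist_force: [-0.9, -0.5, 0.2]
width: 0.51
grip_force: 0.0
```

>>> {"op": "play_rows", "data": {
  "steps": [0,0,0,0,0,0,0,0,0,0,0,0,0,0,0,0],
  "jaw": 205
}}

```text
time: 38.0
tool_pos: [0.4452, 0.3697, 0.0259]
tcp_rot: [-0.698, 3.062, 0.0]
wrist_force: [-0.4, -1.4, -0.3]
width: 0.278
grip_force: 19.7
```

>>> {"op": "play_rows", "data": {
  "steps": [0,0,0,0,0,0,0,0.1,0,0,0,1.22,0,0,0,1.22,0,0,0,1.22,0,0,0,1.22,0,0,0,1.22,0,0,0,1.22,0,0,0,1.22],
  "jaw": 140
}}

```text
time: 39.12
tool_pos: [0.445, 0.3695, 0.0256]
tcp_rot: [1.179, 2.912, 0.0]
wrist_force: [0.3, 0.4, -0.1]
width: 0.451
grip_force: 0.0
```

>>> {"op": "play_rows", "data": {
  "steps": [0,0,0,0,0,0,0,0,0,0,0,0,0,0,0,0],
  "jaw": 205
}}

```text
time: 39.62
tool_pos: [0.445, 0.3696, 0.0257]
tcp_rot: [1.181, 2.911, 0.0]
wrist_force: [-0.9, -0.5, 2.3]
width: 0.276
grip_force: 19.7
```

>>> {"op": "play_rows", "data": {
  "steps": [0,0,0,0,0,0,0,-0.1,0,0,0,-0.61,0,0,0,-0.61,0,0,0,-0.61,0,0,0,-0.61],
  "jaw": 140
}}

```text
time: 40.38
tool_pos: [0.4449, 0.3694, 0.0254]
tcp_rot: [-0.256, -3.131, 0.0]
wrist_force: [-0.5, 0.1, -0.7]
width: 0.45
grip_force: 0.0
```

>>> {"op": "play_rows", "data": {
  "steps": [0,0,0,0,0,0,0,0,0,0,0,0,0,0,0,0,0,0,0,0],
  "jaw": 225,
  "grip_force": 70
}}

```text
time: 41.0
tool_pos: [0.4451, 0.3696, 0.0258]
tcp_rot: [0.254, 3.131, 0.0]
wrist_force: [-0.9, -1.8, 4.4]
width: 0.243
grip_force: 68.7
```

```bash
python3 - <<'E'
from h import *
go(.4812,.0122,.118,2.86)
E
```

```text
now [0.4451 0.3696 0.0258] h 2.9798 t 41.0 F [-0.85 -1.79  4.44] w 20.7 q6 -0.76
STEP [-0.0932 -0.3469 -0.0922] 0.1198
```

>>> {"op": "play_rows", "data": {
  "steps": [0,0,-0.04,0,-0.02,-0.07,-0.0922,0.05,-0.0932,-0.3469,-0.0922,0.1198,-0.0932,-0.3469,-0.0922,0.1198,-0.0932,-0.3469,-0.0922,0.1198,-0.0932,-0.3469,-0.0922,0.1198,-0.0932,-0.3469,-0.0922,0.1198,-0.0932,-0.3469,-0.0922,0.1198,-0.0932,-0.3469,-0.0922,0.1198]
}}

```text
time: 42.12
tool_pos: [0.4808, 0.0121, 0.1173]
tcp_rot: [-0.443, -3.109, -0.001]
wrist_force: [-0.2, 0.1, -1.2]
width: 0.243
grip_force: 68.7
```

```bash
python3 - <<'E'
from h import *
go(.4811,.0122,.09,2.86)
E
```

```text
now [0.4808 0.0121 0.1173] h 2.8586 t 42.12 F [-0.25  0.08 -1.16] w 20.6 q6 -1.32
STEP [-0.0003  0.0001  0.0273] -0.0014
```

Lower past the tip to just above the expected point contact (~.088).

>>> {"op": "play_rows", "data": {
  "steps": [0,0,0.012,0,0,0,0.02,0,0,0,0.026,0,0,0,0.028,0,0,0,0.028,0]
}}

```text
time: 42.75
tool_pos: [0.4812, 0.0123, 0.0896]
tcp_rot: [-0.44, -3.11, -0.0]
wrist_force: [0.2, -0.3, -0.6]
width: 0.241
grip_force: 68.7
```

>>> {"op": "play_rows", "data": {
  "steps": [0,0,0.001,0,0,0,0.0015,0,0,0,0.002,0,0,0,0.002,0]
}}

```text
time: 43.25
tool_pos: [0.4815, 0.0121, 0.088]
tcp_rot: [0.441, 3.11, 0.0]
wrist_force: [0.7, 0.2, -0.7]
width: 0.241
grip_force: 68.8
```

>>> {"op": "play_rows", "data": {
  "steps": [0,0,0.0005,0,0,0,0.001,0,0,0,0.001,0]
}}

```text
time: 43.62
tool_pos: [0.4815, 0.0121, 0.0869]
tcp_rot: [0.44, 3.11, 0.0]
wrist_force: [1.1, 0.4, -0.3]
width: 0.242
grip_force: 68.8
```

>>> {"op": "play_rows", "data": {
  "steps": [0,0,0.0005,0,0,0,0.001,0,0,0,0.0015,0,0,0,0.0015,0]
}}

```text
time: 44.12
tool_pos: [0.4814, 0.0121, 0.0854]
tcp_rot: [0.441, 3.11, 0.0]
wrist_force: [1.9, 0.1, 0.9]
width: 0.242
grip_force: 68.9
```

>>> {"op": "play_rows", "data": {
  "steps": [0,0,0.0005,0,0,0,0.001,0,0,0,0.0015,0,0,0,0.0015,0]
}}

```text
time: 44.62
tool_pos: [0.4814, 0.0121, 0.0839]
tcp_rot: [0.441, 3.11, 0.0]
wrist_force: [2.8, 0.9, 1.7]
width: 0.245
grip_force: 69.0
```

>>> {"op": "play_rows", "data": {
  "steps": [-0.0005,0.0001,0.0005,0,-0.0005,0.0001,0.0015,0,-0.0005,0.0001,0.0025,0,-0.0005,0.0001,0.0035,0,-0.0005,0.0001,0.0035,0]
}}

```text
time: 45.25
tool_pos: [0.4815, 0.0121, 0.0801]
tcp_rot: [-0.44, -3.11, 0.0]
wrist_force: [3.8, -0.7, 0.6]
width: 0.244
grip_force: 68.9
```

```bash
python3 - <<'E'
from h import *
go(.4811,.0122,.0768,2.86)
print(bot.read_state()["torque"])
E
```

```text
now [0.4815 0.0121 0.0801] h 2.8602 t 45.25 F [ 3.83 -0.68  0.57] w 20.7 q6 -1.32
STEP [ 0.0004 -0.      0.0033] 0.0002
[ 0.03551838 -0.50210634  0.00648054]
```

>>> {"op": "play_rows", "data": {
  "steps": [-0.0006,0,0,0,-0.0006,0,0.001,0,-0.0006,0,0.002,0,-0.0006,0,0.0025,0,-0.0006,0,0.0025,0]
}}

```text
time: 45.88
tool_pos: [0.4817, 0.0119, 0.0774]
tcp_rot: [-0.44, -3.109, 0.0]
wrist_force: [1.0, 0.5, 0.4]
width: 0.24
grip_force: 68.7
```

>>> {"op": "play_rows", "data": {
  "steps": [0,0,0.0005,0,0,0,0.001,0,0,0,0.0015,0,0,0,0.0015,0]
}}

```text
time: 46.38
tool_pos: [0.4819, 0.0119, 0.0768]
tcp_rot: [-0.44, -3.11, 0.0]
wrist_force: [-3.4, 0.8, 5.5]
width: 0.244
grip_force: 69.6
```

>>> {"op": "play_rows", "data": {
  "steps": [0,0,-0.001,0,0,0,-0.001,0,0,0,-0.001,0],
  "jaw": 165,
  "grip_force": 20
}}

```text
time: 46.75
tool_pos: [0.4822, 0.0119, 0.0771]
tcp_rot: [-0.441, -3.11, 0.0]
wrist_force: [0.1, -0.4, 0.0]
width: 0.351
grip_force: 0.0
```

>>> {"op": "play_rows", "data": {
  "steps": [0,0,-0.01,0,0,0,-0.03,0,0,0,-0.048,0,0,0,-0.048,0]
}}

```text
time: 47.25
tool_pos: [0.484, 0.0119, 0.1274]
tcp_rot: [0.44, 3.106, 0.001]
wrist_force: [0.3, 0.1, -0.3]
width: 0.354
grip_force: 0.0
```

```bash
python3 - <<'E'
from h import *
go(.4453,.297,.06,3.19)
im=np.array(snap("side")["pixels"])[255:315,282:342].astype(int)
g=(im[...,2]-im[...,0])*(im[...,2]-im[...,0]>75); g[:,:18]=0; g[:,42:]=0
ys,xs=np.nonzero(g); 
for v in range(20,40): print(v+255, "".join("#" if (im[v,u,2]-im[v,u,0])>70 else "." for u in range(14,46)))
E
```

```text
now [0.484  0.0119 0.1274] h 2.8602 t 47.25 F [ 0.31  0.08 -0.27] w 30.1 q6 -1.32
STEP [0.1167 0.2631 0.0672] -0.3298
275 ###########............#########
276 ###########............#########
277 ###########............#########
278 ###########...........##########
279 ###########...........##########
280 ############..........##########
281 #############........###########
282 ################################
283 ##########.###########..########
284 #########...#########...#..#####
285 #########.....######....#...####
286 ##########..................####
287 ###########............#....####
288 ######..####..........##....####
289 #####....#####....#####.....####
290 ####......#############.....####
291 ##.........##########.........##
292 #............######............#
293 ................................
294 ................................
```

The middle ring looks level on its step. Next is the small ring.

>>> {"op": "play_rows", "data": {
  "steps": [0.03,0.06,0,-0.1,0.1148,0.2637,0.03,-0.3298,0.1148,0.2637,0.03,-0.3298,0.1148,0.2637,0.03,-0.3298,0.1148,0.2637,0.05,-0.3298,0.1148,0.2637,0.0648,-0.3298,0.1148,0.2637,0.0648,-0.3298,0.1148,0.2637,0.0648,-0.3298],
  "jaw": 140
}}

```text
time: 48.3
tool_pos: [0.4454, 0.296, 0.0605]
tcp_rot: [0.074, -3.14, 0.001]
wrist_force: [0.3, -0.3, 0.4]
width: 0.447
grip_force: 0.0
```

```bash
python3 - <<'E'
from h import *
go(.4453,.297,.026,3.19)
E
```

```text
now [0.4454 0.296  0.0605] h -3.0946 t 48.3 F [ 0.35 -0.32  0.37] w 38.0 q6 -1.08
STEP [0.     0.0011 0.0345] -0.0014
```

>>> {"op": "play_rows", "data": {
  "steps": [0,0.0006,0.02,0,0,0.0006,0.034,0,0,0.0006,0.034,0]
}}

```text
time: 48.68
tool_pos: [0.4445, 0.2965, 0.0257]
tcp_rot: [0.074, -3.139, 0.002]
wrist_force: [-0.1, -0.4, 0.1]
width: 0.449
grip_force: 0.0
```

>>> {"op": "play_rows", "data": {
  "steps": [0,0,0,0,0,0,0,0,0,0,0,0,0,0,0,0],
  "jaw": 220
}}

```text
time: 49.18
tool_pos: [0.4457, 0.298, 0.0271]
tcp_rot: [-0.076, 3.139, 0.001]
wrist_force: [-0.5, -0.8, 2.1]
width: 0.209
grip_force: 19.8
```

>>> {"op": "play_rows", "data": {
  "steps": [0,0,0,0,0,0,0,0.1,0,0,0,1.04,0,0,0,1.04,0,0,0,1.04,0,0,0,1.04,0,0,0,1.04,0,0,0,1.04],
  "jaw": 155
}}

```text
time: 50.18
tool_pos: [0.4449, 0.2977, 0.0263]
tcp_rot: [-1.492, -2.765, 0.001]
wrist_force: [-0.4, 0.3, 0.2]
width: 0.392
grip_force: 0.0
```

>>> {"op": "play_rows", "data": {
  "steps": [0,0,0,0,0,0,0,0,0,0,0,0,0,0,0,0],
  "jaw": 220
}}

```text
time: 50.68
tool_pos: [0.445, 0.2977, 0.0265]
tcp_rot: [-1.494, -2.764, 0.0]
wrist_force: [0.5, 0.4, -0.4]
width: 0.207
grip_force: 19.5
```

>>> {"op": "play_rows", "data": {
  "steps": [0,0,0,0,0,0,0,-0.1,0,0,0,-0.52,0,0,0,-0.52,0,0,0,-0.52,0,0,0,-0.52],
  "jaw": 155
}}

```text
time: 51.42
tool_pos: [0.4452, 0.2978, 0.0264]
tcp_rot: [0.735, 3.054, 0.0]
wrist_force: [-0.8, 0.9, 0.5]
width: 0.394
grip_force: 0.0
```

>>> {"op": "play_rows", "data": {
  "steps": [0,0,0,0,0,0,0,0,0,0,0,0,0,0,0,0,0,0,0,0],
  "jaw": 240,
  "grip_force": 70
}}

```text
time: 52.05
tool_pos: [0.4453, 0.2978, 0.0268]
tcp_rot: [0.734, 3.054, 0.0]
wrist_force: [-0.9, -0.2, 5.9]
width: 0.173
grip_force: 68.7
```

```bash
python3 - <<'E'
from h import *
go(.4814,.0121,.125,2.86)
E
```

```text
now [0.4453 0.2978 0.0268] h 2.6699 t 52.05 F [-0.93 -0.2   5.86] w 14.7 q6 -0.56
STEP [-0.162  -0.2381 -0.0983] -0.1901
```

>>> {"op": "play_rows", "data": {
  "steps": [0,0,-0.04,0,-0.03,-0.05,-0.0983,-0.05,-0.162,-0.2381,-0.0983,-0.19,-0.162,-0.2381,-0.0983,-0.19,-0.162,-0.2381,-0.0983,-0.19,-0.162,-0.2381,-0.0983,-0.19,-0.162,-0.2381,-0.0983,-0.19,-0.162,-0.2381,-0.0983,-0.19,-0.162,-0.2381,-0.0983,-0.19]
}}

```text
time: 53.18
tool_pos: [0.4808, 0.0132, 0.1243]
tcp_rot: [-0.438, -3.11, -0.0]
wrist_force: [-0.1, 0.4, 0.2]
width: 0.168
grip_force: 68.5
```

>>> {"op": "play_rows", "data": {
  "steps": [0,0,0.008,0,0,0,0.013,0,0,0,0.0165,0,0,0,0.0175,0,0,0,0.0175,0]
}}

```text
time: 53.8
tool_pos: [0.4813, 0.012, 0.1072]
tcp_rot: [-0.441, -3.11, 0.0]
wrist_force: [0.1, -0.5, 0.9]
width: 0.175
grip_force: 68.5
```

```bash
python3 - <<'E'
from h import *
go(.4815,.0121,.1065,2.86)
E
```

```text
now [0.4813 0.012  0.1072] h 2.8601 t 53.8 F [ 0.07 -0.51  0.92] w 14.9 q6 -1.32
STEP [-0.0001  0.0001  0.0007] 0.0001
```

>>> {"op": "play_rows", "data": {
  "steps": [0,0,0.0007,0,0,0,0.0014,0,0,0,0.002,0,0,0,0.002,0]
}}

```text
time: 54.3
tool_pos: [0.4813, 0.012, 0.1053]
tcp_rot: [-0.441, -3.11, 0.0]
wrist_force: [-0.6, 0.2, -0.2]
width: 0.171
grip_force: 68.5
```

>>> {"op": "play_rows", "data": {
  "steps": [0,0,0.0004,0,0,0,0.0008,0,0,0,0.001,0,0,0,0.001,0]
}}

```text
time: 54.8
tool_pos: [0.4813, 0.012, 0.1042]
tcp_rot: [-0.441, -3.11, -0.0]
wrist_force: [-0.3, -0.3, -0.7]
width: 0.168
grip_force: 68.5
```

>>> {"op": "play_rows", "data": {
  "steps": [0,0,0.0005,0,0,0,0.001,0,0,0,0.0015,0,0,0,0.0015,0]
}}

```text
time: 55.3
tool_pos: [0.4814, 0.012, 0.1028]
tcp_rot: [0.441, 3.11, 0.0]
wrist_force: [0.1, 0.7, -0.1]
width: 0.169
grip_force: 68.5
```

>>> {"op": "play_rows", "data": {
  "steps": [0,0,0.0005,0,0,0,0.001,0,0,0,0.001,0]
}}

```text
time: 55.68
tool_pos: [0.4814, 0.012, 0.1018]
tcp_rot: [0.441, 3.11, 0.0]
wrist_force: [0.0, -0.8, -0.4]
width: 0.172
grip_force: 68.5
```

Still free below the contact height, so the point is in the groove. I continue down.

>>> {"op": "play_rows", "data": {
  "steps": [0,0,0.001,0,0,0,0.002,0,0,0,0.003,0,0,0,0.003,0]
}}

```text
time: 56.18
tool_pos: [0.4815, 0.012, 0.0988]
tcp_rot: [0.441, 3.11, 0.0]
wrist_force: [2.2, 0.6, -0.3]
width: 0.169
grip_force: 68.5
```

>>> {"op": "play_rows", "data": {
  "steps": [0,0,0.001,0,0,0,0.002,0,0,0,0.003,0,0,0,0.003,0]
}}

```text
time: 56.68
tool_pos: [0.4815, 0.012, 0.0958]
tcp_rot: [0.441, 3.11, 0.0]
wrist_force: [1.6, 0.2, 0.3]
width: 0.172
grip_force: 68.6
```

>>> {"op": "play_rows", "data": {
  "steps": [-0.0003,0,0.001,0,-0.0003,0,0.002,0,-0.0003,0,0.003,0,-0.0003,0,0.0034,0,-0.0003,0,0.0034,0]
}}

```text
time: 57.3
tool_pos: [0.4816, 0.0119, 0.0923]
tcp_rot: [-0.441, -3.11, -0.0]
wrist_force: [2.0, 0.3, 1.0]
width: 0.173
grip_force: 68.6
```

>>> {"op": "play_rows", "data": {
  "steps": [0,0,0.0005,0,0,0,0.001,0,0,0,0.0013,0,0,0,0.0013,0]
}}

```text
time: 57.8
tool_pos: [0.4817, 0.0119, 0.0917]
tcp_rot: [0.441, 3.11, 0.0]
wrist_force: [-1.1, 0.9, 6.4]
width: 0.17
grip_force: 69.4
```

Seated at .0917, against .0918 expected. I release and lift away.

>>> {"op": "play_rows", "data": {
  "steps": [0,0,-0.001,0,0,0,-0.001,0,0,0,-0.001,0],
  "jaw": 175,
  "grip_force": 20
}}

```text
time: 58.18
tool_pos: [0.4811, 0.0119, 0.0917]
tcp_rot: [-0.441, -3.11, 0.0]
wrist_force: [0.7, -0.3, -0.5]
width: 0.314
grip_force: 0.0
```

>>> {"op": "play_rows", "data": {
  "steps": [0,0,-0.01,0,0,0,-0.03,0,0,0,-0.08,0,0,0,-0.08,0,0,0,-0.08,0]
}}

```text
time: 58.8
tool_pos: [0.4817, 0.0119, 0.1726]
tcp_rot: [0.441, 3.109, 0.0]
wrist_force: [-0.0, 0.0, -1.3]
width: 0.313
grip_force: 0.0
```

```bash
python3 - <<'E'
from h import *
im=np.mean([np.array(snap("side")["pixels"]).astype(float) for _ in range(3)],0)
cv2.imwrite("pics/g7.png",cv2.resize(im[255:315,282:342].astype(np.uint8),None,fx=10,fy=10,interpolation=cv2.INTER_CUBIC))
print(bot.read_state()["time"])
E
```

```text
58.95
```

View pics/g7.png

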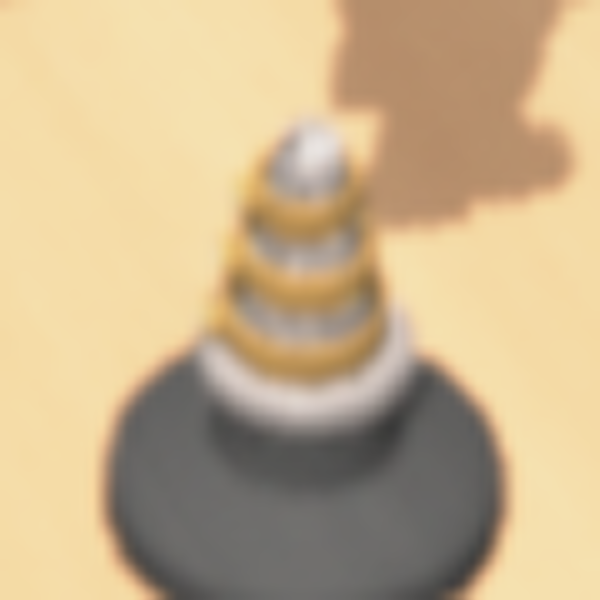

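All three rings sit level on their steps, at (305,210), (305,285) and (305,355) in the crop. The gripper is clear, so I hand the job in.

```bash
python3 -c "
from workcell import bot
print(bot.finish_job())"
```

```text
the job is handed in; nothing more can be done
None
```

All three rings were seated level on their own steps in the order large, middle, small, then released, and the job was handed in at about 59 s with the gripper clear (largest mandrel force I read was about 8 N).

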